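Wedge the rocking amplifier

TASK

The grey amplifier on the lab bench rocks because the foot under its far left corner is screwed in too short. Press down on that corner with a fingertip and feel it rock, let it come back up, then push the wooden wedge along the bench, thin end first, squarely under the short foot until the amplifier stands level and no longer rocks, without shoving the amplifier along or disturbing the other things. Only push and press, never lift anything; finish while still pressing that corner firmly with a fingertip, the wedge carrying the load and the amplifier staying level.

Things in the scene. Friction and masses are not known exactly. Their poses are not given: they have to be found in the camera images.
- amp: Loose grey amplifier box, 160 (x) x 200 (y) mm, flat top at 60 mm, housing from 16 mm up, on domed feet 18 mm across at x +-62, y +-80 mm; 1.3 to 2 kg. Origin: bench level under its centre; z up, +x away from the robot, +y to the robot's left (turned up to 0.3 rad). Stands level on three equal feet, heavier towards -x, -y; the foot at (+62, +80) is short. A wedge too far in lifts it out of level.
- corner (a point): Point on the amplifier's top right above the short foot, 60 mm up when level, 20 mm in from the housing's +y face, 18 mm from its +x face. Level, that foot hangs 4.5 to 9.5 mm (differs each time) over the bench; 2 to 4 N down here tips the corner (0.046 to 0.097 rad) until it meets the bench; let go, it comes back.
- wedge: Loose wooden wedge, 120 (x) x 40 (y) mm, 90 g, flat on the bench by the amplifier's +y side. Origin: centre of its underside. Thin end (2 mm high) at x +60, towards the amplifier; heel (upright face, 21 mm high) at x -60; top slope 0.16. Starts 10 to 50 mm clear of the housing, up to 25 mm and 0.25 rad off the foot's line. Slides at about 1 N; bearing on the foot, the push rises to 5 to 10 N.
- mug: Bystander: white mug with a handle, 80 mm across, 92 mm high; origin under its centre. Leave alone.
- gel_jar: Bystander: lidded jar, 68 mm across, 75 mm high; origin under its centre. Leave alone.
- tape: Bystander: roll of tape lying flat, 90 mm across, 24 mm high; origin under its centre. Leave alone.
- marker: Bystander: marker pen lying flat, 135 mm long (x), 15 mm thick; origin under its middle. Leave alone.
- tray: Bystander: grey divided tray, 150 (x) x 110 (y) x 35 mm; origin under its centre. Leave alone.
- screwdriver: Bystander: screwdriver lying along its x. Leave alone.
- swabs: Bystander: cardboard box, 80 (x) x 120 (y) x 60 mm; origin under its centre. Leave alone.
Mind the look-alikes: they are no part of the job. What is meant by the wedge is not black, and is the larger of those in its own colour.

How it is judged:
By the outcome, as a careful person would: the job done as asked, in the order asked, and still so for the second after the job is handed in, while the arm keeps its last pose, push and grip.
It also fails if it takes over 66 s, if anything falls off the work surface, if the arm or the gripper's body presses on something with over 40 N, if the wrist force passes 120 N, or if a joint passes its speed limit or range.

ROBOT

A 6-joint arm with a two-finger parallel gripper is mounted at the origin on the work surface. World frame = base frame: x ahead of the robot, y to its left, z up, the work surface at z = 0. Lengths are in mm, angles in rad, forces in N, time in s.
With the tool pointing down it reaches from about 300 to 775 mm from the base axis. Payload 14.6 kg.
Tool frame: the origin (TCP) lies at the very end of the fingers, on their centre line; the grasp point (between the pads) lies 19 mm behind it; z points along the fingers, y is the line along which they close (so a half turn about z gives the same grasp; the last joint's range is limited). The gripper opens to 94 mm and grips with 3 to 60 N. Pads are 16 mm wide; open, the fingers measure 119 mm over their backs; the gripper's body (75 mm by 177 mm) begins 78 mm behind the grasp point.
Start: joints at [1.106, 0.3, 1.521, -0, 1.321, -0.067], TCP at [213.061, 507.044, 171.846] pointing down, gripper open.
Joint ranges: [-3.03, 3.03], [-0.79, 2.21], [0.23, 2.52], [-1.04, 4.18], [0, 3.07], [-2.55, 2.55]. Speed limits (rad/s): [2.22, 2.22, 2.57, 3.14, 3.14, 3.14].

INTERFACE

Orientations are given as [roll, pitch, yaw] about the fixed x, y, z axes, in that order (R = Rz(yaw) Ry(pitch) Rx(roll)).
In Python, from cell import manip, camera, get_calibration gives the robot as it stands. The module is installed in compiled form; this text tells all that it offers.
- The arm moves only by the tool jog_arm, never from a script. Its argument "plan" is one flat list of numbers, 6 for each row, row after row: the shift along the world's x, y, z in m, then the turn, a rotation vector about the world's x, y, z in degrees. A call has 1 to 20 rows; each row is the pose to reach, as a shift and turn from the pose commanded when the call began; what a row does not reach only later rows make up. A row lasts 1/10 s, in which the tool goes at most 50 mm and 8.59 degrees, less where a joint would pass 70% of its speed; a pose out of reach is approached as far as the arm can. A call with a gripper value outside its range is refused whole. "claw" is the finger opening in m, from 0 to 0.094, set as the call begins (left out, the last holds). The fingers move at their own pace and stop on an object; "force" is the grip in N (left out, the last holds). Time passes only in rows, so rows that repeat a pose let the fingers close. It gives the time, the measured TCP pose, the force, the opening and the grip force at its end, in the units of the state.
- manip.read_state(): the state, without advancing time (a new reading comes with each control period).
- camera(name): name is "scene" or "side" or "wrist"; returns (picture, depth): 384x512x3 uint8, red, green, blue; 384x512 float32, mm along the optical axis (not along the pixel's ray), 0 where there is no reading.
- get_calibration(name): a dict with "fx", "fy", "cx", "cy" (pixels), "origin" and "attitude" of the camera in the world. Camera axes: x right, y down, z forward; pixel columns grow to the right and rows downward; lengths in mm; the calibration is good to about 2 mm. A picture is of the moment at which its call begins: read the wrist's pose just before it. get_calibration takes no time and is no camera call; for the wrist camera it gives the pose at the moment of the call.
- manip.sign_off(): hands the job in; it is judged then, once.
The state is a dict: "clock": time; "joints": joint angles; "qd": joint speeds; "effort": joint torques, N m; "eef_pos": TCP position; "eef_rot": TCP orientation; "wrist_force": force on the tool from outside, world axes, zero at the start; "moment": the same for the moment, N m; "finger_gap": finger opening in mm; "finger_force": force on a finger pad.
Only numpy, scipy, OpenCV 4.12 (cv2) and the standard library are available. Lean on these libraries where they do the work, as an engineer would, in place of code of your own. Each camera call takes 0.05 s, during which the arm holds its last target. There are 200 camera calls.

## Working session

There is one attempt and no reset: what is moved stays moved. The work goes in short steps, Python scripts to look and compute and a tool call to move; the robot and the scene stay as the last step left them, time stands still between calls to the robot, and variables do not carry over. Pictures are saved under pics/ and viewed, at most 10 in all, crops included, and the job is handed in when it is done.

Besides the shell and the picture viewer there is one more tool, called after ">>>" as name(argument=value, ...), one argument or row to a line, values as JSON. jog_arm: Moves the arm, as the interface text tells. Its arguments: {"type":"object","properties":{"plan":{"type":"array"},"claw":{"type":"number"},"force":{"type":"number"}},"required":["plan"]}

```bash
mkdir -p pics; cat > h.py <<'E'
import numpy as np, cv2
from cell import manip, camera, get_calibration
def rot(c):
    a=np.array(c["attitude"],float)
    if a.shape==(3,3): return a
    if a.size==4: raise SystemExit("quat %s"%a)
    from scipy.spatial.transform import Rotation as R
    return R.from_euler('xyz',a).as_matrix()
def ray(c,uv,z):
    d=rot(c)@np.array([(uv[0]-c["cx"])/c["fx"],(uv[1]-c["cy"])/c["fy"],1.]); o=np.array(c["origin"])
    return o+d*(z-o[2])/d[2]
def cloud(c,D):
    v,u=np.mgrid[:384,:512]; P=np.stack([(u-c["cx"])/c["fx"]*D,(v-c["cy"])/c["fy"]*D,D],-1)
    return P@rot(c).T+np.array(c["origin"])
E
python3 - <<'E'
from h import *
print(manip.read_state())
for n in("scene","side"):
    c=get_calibration(n);print(n,c)
    p,d=camera(n);np.savez(n+"0.npz",p=p,d=d);cv2.imwrite(f"pics/{n}0.png",p[:,:,::-1])
E
```

```text
{'clock': 0.0, 'joints': array([ 1.10643180e+00,  3.00456602e-01,  1.52155997e+00, -2.33292611e-05,
        1.32067381e+00, -6.65953108e-02]), 'qd': array([-4.02452675e-04,  3.29682436e-04,  3.72163394e-05, -1.57007378e-03,
        6.05031304e-04, -7.65566989e-04]), 'effort': array([ 3.41540792e-03, -5.31806982e+01, -3.52749252e+01,  7.10198446e-02,
        2.43129063e-02, -8.18361264e-05]), 'eef_pos': array([212.92857596, 506.80255582, 171.30322452]), 'eef_rot': array([-3.14049585e+00, -5.05028889e-05,  2.74382919e+00]), 'wrist_force': array([ 0.61880117,  0.02307913, -0.31837169]), 'moment': array([-0.01750826, -0.02486069,  0.01474766]), 'finger_force': 0.0, 'finger_gap': 94.09085753336927}
scene {'fx': 491.7498624605819, 'fy': 491.7498624605819, 'cx': 258.9948991219697, 'cy': 189.26477603993033, 'origin': array([1063.78569502,  724.82861154, 1067.98206993]), 'attitude': array([-2.4343827 , -0.00792025,  2.51426481])}
side {'fx': 357.60260462975265, 'fy': 357.60260462975265, 'cx': 255.67850471911146, 'cy': 191.7674405059773, 'origin': array([ 243.36697987, -680.25032234,  944.77599931]), 'attitude': array([-2.42309677e+00,  2.07266330e-03, -4.20861289e-01])}
```

View pics/scene0.png

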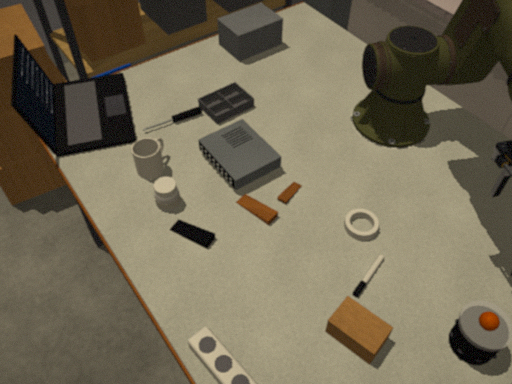

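View pics/side0.png

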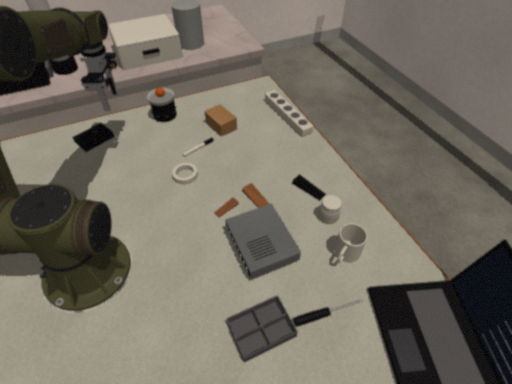

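Scene view: grey amp at (240,153). Three wedge-like pieces: large brown (257,208), small brown (289,192), black (192,233). The large brown one fits (not black, and the larger in its colour). Next I'll measure and make the confirming crop.

```bash
python3 - <<'E'
from h import *
z=np.load("scene0.npz");p,d=z["p"],z["d"];c=get_calibration("scene")
W=cloud(c,d)
hsv=cv2.cvtColor(p,cv2.COLOR_RGB2HSV)
m=((hsv[...,0]<16)&(hsv[...,1]>120)&(hsv[...,2]>60)).astype(np.uint8)
m[:, :][(W[...,0]<200)|(W[...,0]>800)]=0
n,l,s,ce=cv2.connectedComponentsWithStats(m)
for i in range(1,n):
    if s[i,4]<60: continue
    Q=W[l==i]; r=cv2.minAreaRect(Q[:,:2].astype(np.float32))
    print(ce[i].round(),s[i,4],np.median(Q,0).round(),r, cv2.boxPoints(r).round().tolist())
    if 150<ce[i][0]<275 and 150<ce[i][1]<230:
        A=np.c_[Q[:,:2],np.ones(len(Q))]; print("plane",np.linalg.lstsq(A,Q[:,2],rcond=None)[0], np.percentile(Q[:,2],[2,50,98]))
# amp top
t=((abs(W[...,2]-60)<5)&(d>0)).astype(np.uint8)
n,l,s,ce=cv2.connectedComponentsWithStats(t)
for i in range(1,n):
    if s[i,4]<400: continue
    Q=W[l==i]; r=cv2.minAreaRect(Q[:,:2].astype(np.float32))
    A=np.c_[Q[:,:2],np.ones(len(Q))]
    print("top",ce[i].round(),s[i,4],Q[:,2].mean(),r,cv2.boxPoints(r).round(1).tolist(),np.linalg.lstsq(A,Q[:,2],rcond=None)[0])
print("bench",np.median(W[230:300,230:320,2]))
cv2.imwrite("pics/crop.png",cv2.resize(p[110:260,130:330,::-1],(800,600),interpolation=cv2.INTER_CUBIC))
E
```

```text
[75.  7.] 102 [  575. -1191.    36.] ((569.5883178710938, -1219.4090576171875), (43.57931137084961, 144.86277770996094), 5.817488193511963) [[541.0, -1150.0], [555.0, -1294.0], [599.0, -1289.0], [584.0, -1145.0]]
[96. 14.] 240 [ 5.080e+02 -1.161e+03 -1.000e+00] ((512.608642578125, -1175.22998046875), (51.488685607910156, 131.96282958984375), 87.13148498535156) [[445.0, -1198.0], [577.0, -1204.0], [580.0, -1153.0], [448.0, -1146.0]]
[129.   8.] 128 [  366. -1160.   -21.] ((377.1732482910156, -1159.8475341796875), (103.78565979003906, 19.06423568725586), 4.816451549530029) [[325.0, -1155.0], [326.0, -1174.0], [430.0, -1165.0], [428.0, -1146.0]]
[91. 29.] 60 [  547. -1161.   -51.] ((544.1463012695312, -1159.3597412109375), (51.17949295043945, 28.049835205078125), 10.439621925354004) [[516.0, -1150.0], [522.0, -1178.0], [572.0, -1169.0], [567.0, -1141.0]]
[114.  39.] 562 [  461. -1161.  -135.] ((448.4537048339844, -1171.567138671875), (278.19683837890625, 53.64097213745117), 0.18222223222255707) [[309.0, -1145.0], [309.0, -1199.0], [588.0, -1198.0], [587.0, -1144.0]]
[44. 61.] 70 [  772.
[... 1234 characters left out ...]
, 459.0], [635.0, 504.0]]
top [238. 149.] 2622 59.20580950413694 ((507.7174072265625, -131.5687255859375), (204.5848846435547, 162.7107391357422), 89.49541473388672) [[425.5, -233.10000610351562], [588.2000122070312, -234.60000610351562], [590.0, -30.0], [427.29998779296875, -28.600000381469727]] [-1.02863222e-03 -1.48563573e-03  5.95408939e+01]
top [360. 325.] 1865 59.20879574825623 ((599.2410278320312, 473.0509033203125), (82.9765853881836, 120.27584838867188), 14.227869033813477) [[544.2000122070312, 521.0999755859375], [573.7999877929688, 404.6000061035156], [654.2000122070312, 425.0], [624.7000122070312, 541.5]] [-1.02270313e-03 -1.50961787e-03  6.05401138e+01]
bench -0.5232044952562092
```

View pics/crop.png

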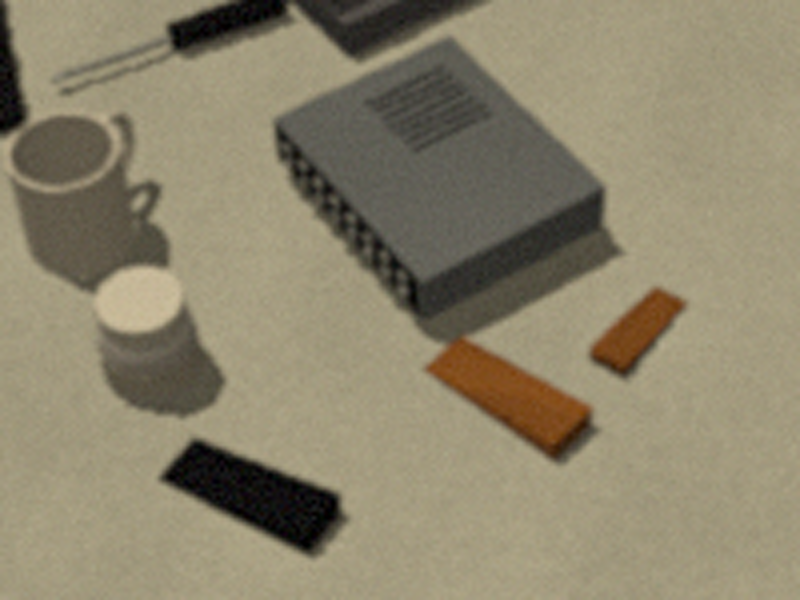

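The crop confirms the target: large brown wedge, thin end at crop (445,352) facing the amp, heel at (573,432). Next I'll refine its corners and the amp's rectangle by ray casting.

```bash
python3 - <<'E'
from h import *
for n in("scene","side"):
    z=np.load(n+"0.npz");p,d=z["p"],z["d"];c=get_calibration(n);W=cloud(c,d)
    hsv=cv2.cvtColor(p,cv2.COLOR_RGB2HSV)
    m=((hsv[...,0]<16)&(hsv[...,1]>120)&(hsv[...,2]>60)).astype(np.uint8)
    k,l,s,ce=cv2.connectedComponentsWithStats(m)
    g=[i for i in range(1,k) if 200<s[i,4]<900 and (450<np.median(W[l==i][:,0])<650) and -40<np.median(W[l==i][:,1])<120]
    for i in g:
        ct=max(cv2.findContours((l==i).astype(np.uint8),0,1)[0],key=cv2.contourArea)
        for e in (.02,.03,.04,.05):
            a=cv2.approxPolyDP(ct,e*cv2.arcLength(ct,True),True)[:,0]
            if len(a)<=6:break
        print(n,s[i,4],a.tolist(),"z2",[ray(c,q,2)[:2].round().tolist() for q in a],"z21",[ray(c,q,21)[:2].round().tolist() for q in a])
    t=((abs(W[...,2]-60)<3.)&(abs(W[...,0]-510)<130)&(abs(W[...,1]+130)<150)&(d>0)).astype(np.uint8)
    t=cv2.morphologyEx(t,cv2.MORPH_OPEN,np.ones((3,3)))
    ct=max(cv2.findContours(t,0,1)[0],key=cv2.contourArea)[:,0]
    Q=np.array([ray(c,q,60)[:2] for q in ct],np.float32);r=cv2.minAreaRect(Q);print("amp",r,cv2.boxPoints(r).round(1).tolist())
E
```

```text
scene 214 [[300, 185], [294, 182], [278, 196], [278, 199], [286, 202]] z2 [[417.0, 48.0], [424.0, 29.0], [493.0, 44.0], [500.0, 52.0], [488.0, 74.0]] z21 [[428.0, 60.0], [435.0, 41.0], [503.0, 56.0], [510.0, 64.0], [499.0, 85.0]]
scene 501 [[237, 201], [267, 223], [277, 212], [246, 195]] z2 [[597.0, -9.0], [575.0, 101.0], [530.0, 87.0], [564.0, -12.0]] z21 [[606.0, 4.0], [583.0, 113.0], [540.0, 99.0], [573.0, 1.0]]
amp ((523.3428955078125, -192.87765502929688), (112.64871215820312, 69.9474868774414), 2.968454599380493) [[465.29998779296875, -160.89999389648438], [468.8999938964844, -230.6999969482422], [581.4000244140625, -224.89999389648438], [577.7999877929688, -155.0]]
side 265 [[243, 188], [258, 206], [267, 203], [251, 184]] z2 [[545.0, 108.0], [559.0, 11.0], [593.0, 11.0], [578.0, 113.0]] z21 [[539.0, 92.0], [553.0, -3.0], [586.0, -3.0], [571.0, 97.0]]
amp ((503.46575927734375, -134.81703186035156), (197.33995056152344, 158.33570861816406), 89.55232238769531) [[423.5, -232.89999389648438], [581.9000244140625, -234.10000610351562], [583.4000244140625, -36.79999923706055], [425.1000061035156, -35.5]]
```

>>> jog_arm(
  plan=[0.355,-0.561,0,0,0,-67.2,0.355,-0.561,0,0,0,-67.2,0.355,-0.561,0,0,0,-67.2,0.355,-0.561,0,0,0,-67.2,0.355,-0.561,0,0,0,-67.2,0.355,-0.561,0,0,0,-67.2,0.355,-0.561,0,0,0,-67.2,0.355,-0.561,0,0,0,-67.2,0.355,-0.561,0,0,0,-67.2,0.355,-0.561,0,0,0,-67.2,0.355,-0.561,0,0,0,-67.2,0.355,-0.561,0,0,0,-67.2,0.355,-0.561,0,0,0,-67.2,0.355,-0.561,0,0,0,-67.2,0.355,-0.561,0,0,0,-67.2,0.355,-0.561,0,0,0,-67.2,0.355,-0.561,0,0,0,-67.2,0.355,-0.561,0,0,0,-67.2,0.355,-0.561,0,0,0,-67.2],
  claw=0,
)

```text
clock: 2.0
eef_pos: [567.9, -53.2, 172.2]
eef_rot: [3.141, 0.0, 1.572]
wrist_force: [-0.4, 0.3, -0.8]
finger_gap: 0.5
finger_force: 0.0
```

```bash
python3 - <<'E'
from h import *
c=get_calibration("wrist");p,d=camera("wrist");np.savez("w1.npz",p=p,d=d);print(c)
cv2.imwrite("pics/w1.png",p[:,:,::-1])
E
```

```text
{'fx': 267.0967486786488, 'fy': 267.0967486786488, 'cx': 257.0650409827046, 'cy': 187.63730001999346, 'origin': array([567.61290913,  25.98665879, 384.31773566]), 'attitude': array([ 2.86382319e+00, -4.84834710e-04,  1.09783817e-03])}
```

View pics/w1.png

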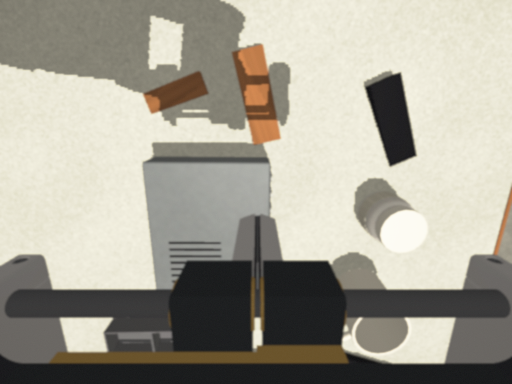

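Wrist view: amp's +y top edge runs from (147,161) to (269,160). Wedge: thin end about (266,141), heel about (250,47). Fingertips at (257,218).

```bash
cat >> h.py <<'E'
def wedge(p,c):
    hsv=cv2.cvtColor(p,cv2.COLOR_RGB2HSV)
    m=((hsv[...,0]<18)&(hsv[...,1]>110)&(hsv[...,2]>50)).astype(np.uint8)
    m[250:]=0
    m=cv2.morphologyEx(m,cv2.MORPH_CLOSE,np.ones((5,5)))
    k,l,s,ce=cv2.connectedComponentsWithStats(m)
    i=1+np.argmax(s[1:,4]); ct=max(cv2.findContours((l==i).astype(np.uint8),0,1)[0],key=cv2.contourArea)
    r=cv2.minAreaRect(ct); b=cv2.boxPoints(r); b=b[np.argsort(b[:,1])]
    H=[ray(c,q,21)[:2] for q in b[:2]];T=[ray(c,q,2)[:2] for q in b[2:]]
    h,t=np.mean(H,0),np.mean(T,0)
    print("wedge px",b.round().tolist(),"heel",np.round(H,1).tolist(),"thin",np.round(T,1).tolist(),"hc",h.round(1),"tc",t.round(1),"ang off -y",round(float(np.arctan2(t[0]-h[0],h[1]-t[1])),3))
E
python3 - <<'E'
from h import *
p=np.load("w1.npz")["p"];c=get_calibration("wrist");wedge(p,c)
g=cv2.cvtColor(p,cv2.COLOR_RGB2GRAY).astype(int)
pts=[]
for u in range(160,230,5):   # +y top edge: strongest vertical gradient near row 160
    col=g[150:172,u];print(u,150+np.argmax(np.abs(np.diff(col[4:])))+4,end="; ")
print()
for v in range(175,215,8):
    r=g[v,255:290];print(v,255+np.argmax(np.abs(np.diff(r))), r[5:25].tolist())
W=cloud(c,np.load("w1.npz")["d"])
t=((abs(W[...,2]-60)<4)).astype(np.uint8);t[215:]=0;t[:,300:]=0
r=W[t>0]; print("top x/y range", np.percentile(r[:,0],[.5,99.5]),np.percentile(r[:,1],[.5,99.5]),r[:,2].mean())
for v in (175,190,205):
    us=np.where(t[v])[0];print(v,ray(c,(us.min()-.5,v),60),ray(c,(us.max()+.5,v),60))
for u in (160,190,220,240,260):
    vs=np.where(t[:,u])[0];print(u,ray(c,(u,vs.min()-.5),60))
E
```

```text
wedge px [[262.0, 44.0], [232.0, 51.0], [283.0, 138.0], [254.0, 144.0]] heel [[573.3, 105.2], [536.7, 97.4]] thin [[605.1, -9.5], [563.1, -19.3]] hc [555.  101.3] tc [584.1 -14.4] ang off -y 0.247
160 161; 165 161; 170 161; 175 161; 180 162; 185 161; 190 161; 195 161; 200 161; 205 162; 210 162; 215 161; 220 162; 225 162; 
175 271 [173, 174, 174, 175, 175, 175, 175, 174, 163, 141, 133, 158, 200, 225, 230, 232, 233, 233, 232, 231]
183 270 [174, 174, 174, 174, 173, 174, 175, 171, 160, 154, 188, 223, 229, 230, 232, 233, 234, 232, 232, 232]
191 271 [170, 170, 172, 171, 171, 171, 170, 168, 154, 134, 137, 174, 214, 230, 233, 231, 229, 229, 230, 230]
199 269 [170, 170, 169, 169, 169, 168, 168, 164, 153, 155, 192, 226, 231, 228, 226, 226, 227, 228, 230, 231]
207 270 [170, 170, 169, 168, 168, 168, 166, 161, 148, 135, 149, 191, 222, 231, 231, 230, 232, 233, 233, 232]
top x/y range [426.28240104 583.35597133] [-102.82835066  -34.16427495] 58.78117970654236
175 [426.4601517  -50.39688414  60.        ] [584.62756994 -50.27754674  60.        ]
190 [426.73695349 -69.87118362  60.        ] [584.91287387 -69.75586613  60.        ]
205 [425.73700151 -89.98187901  60.        ] [583.92116974 -89.87071345  60.        ]
160 [448.80849209 -32.13031207  60.        ]
190 [485.52073928 -33.34275061  60.        ]
220 [522.35911648 -33.31413708  60.        ]
240 [546.92000541 -33.29505985  60.        ]
260 [571.48247116 -33.27598141  60.        ]
```

Amp: faces x 426 to 585, +y face at y −33, so the corner is at (567,−53), right under the TCP. Wedge: thin end (584,−14), heel (555,101), 0.25 rad off. Now press.

>>> jog_arm(
  plan=[0,0,-0.04,0,0,0,0,0,-0.08,0,0,0,0,0,-0.1,0,0,0,0,0,-0.105,0,0,0,0,0,-0.108,0,0,0,0,0,-0.108,0,0,0,0,0,-0.108,0,0,0],
)

```text
clock: 2.75
eef_pos: [568.7, -54.0, 65.1]
eef_rot: [3.14, 0.0, 1.571]
wrist_force: [1.1, -0.5, 0.0]
finger_gap: 0.5
finger_force: 0.0
```

>>> jog_arm(
  plan=[0,0,-0.001,0,0,0,0,0,-0.002,0,0,0,0,0,-0.003,0,0,0,0,0,-0.004,0,0,0,0,0,-0.004,0,0,0,0,0,-0.004,0,0,0],
)

```text
clock: 3.35
eef_pos: [568.1, -54.0, 59.8]
eef_rot: [-3.142, -0.0, 1.571]
wrist_force: [0.8, 0.2, -0.4]
finger_gap: 0.2
finger_force: 0.0
```

>>> jog_arm(
  plan=[0,0,-0.0005,0,0,0,0,0,-0.001,0,0,0,0,0,-0.0015,0,0,0,0,0,-0.002,0,0,0,0,0,-0.002,0,0,0,0,0,-0.002,0,0,0],
)

```text
clock: 3.95
eef_pos: [568.0, -54.0, 57.8]
eef_rot: [-3.142, -0.0, 1.571]
wrist_force: [-0.7, 0.3, 0.0]
finger_gap: 0.1
finger_force: 0.0
```

>>> jog_arm(
  plan=[0,0,-0.0005,0,0,0,0,0,-0.001,0,0,0,0,0,-0.0015,0,0,0,0,0,-0.002,0,0,0,0,0,-0.002,0,0,0,0,0,-0.002,0,0,0],
)

```text
clock: 4.55
eef_pos: [568.0, -54.0, 55.8]
eef_rot: [-3.142, 0.0, 1.571]
wrist_force: [-0.5, -0.9, 0.6]
finger_gap: 0.8
finger_force: 0.0
```

>>> jog_arm(
  plan=[0,0,-0.0005,0,0,0,0,0,-0.001,0,0,0,0,0,-0.001,0,0,0,0,0,-0.001,0,0,0],
)

```text
clock: 4.95
eef_pos: [568.1, -54.0, 54.8]
eef_rot: [-3.142, -0.0, 1.571]
wrist_force: [-0.6, -0.8, 0.5]
finger_gap: 0.4
finger_force: 0.0
```

>>> jog_arm(
  plan=[0,0,-0.0005,0,0,0,0,0,-0.001,0,0,0,0,0,-0.001,0,0,0,0,0,-0.001,0,0,0],
)

```text
clock: 5.35
eef_pos: [568.0, -54.0, 53.8]
eef_rot: [-3.142, 0.0, 1.571]
wrist_force: [0.6, 0.2, -0.0]
finger_gap: 0.9
finger_force: 0.0
```

```bash
python3 - <<'E'
from h import *
F=[]
for k in range(3):
    p,d=camera("side");s=manip.read_state();F.append(s["wrist_force"])
print(np.mean(F,0),s["eef_pos"])
c=get_calibration("side");W=cloud(c,d)
t=(abs(W[...,2]-58)<9)&(W[...,0]>430)&(W[...,0]<580)&(W[...,1]>-225)&(W[...,1]<-45)
Q=W[t];A=np.c_[Q[:,:2]-[506,-133],np.ones(len(Q))];f=lambda A,z:np.linalg.lstsq(A,z,rcond=None)[0]
w=f(A,Q[:,2]);k=abs(A@w-Q[:,2])<3;print("plane now",f(A[k],Q[k,2]))
W=cloud(c,np.load("side0.npz")["d"]);t=(abs(W[...,2]-58)<9)&(W[...,0]>430)&(W[...,0]<580)&(W[...,1]>-225)&(W[...,1]<-45)
Q=W[t];A=np.c_[Q[:,:2]-[506,-133],np.ones(len(Q))];w=f(A,Q[:,2]);k=abs(A@w-Q[:,2])<3;print("plane before",f(A[k],Q[k,2]))
cv2.imwrite("pics/side1.png",cv2.resize(p[150:300,180:380,::-1],(800,600)))
E
```

```text
[-0.53330116 -0.25395776  0.05584941] [568.06224624 -53.96756413  53.86633616]
plane now [-1.27029407e-03 -2.96007914e-03  5.88008915e+01]
plane before [-2.58143556e-03 -3.25840950e-04  5.88393874e+01]
```

View pics/side1.png

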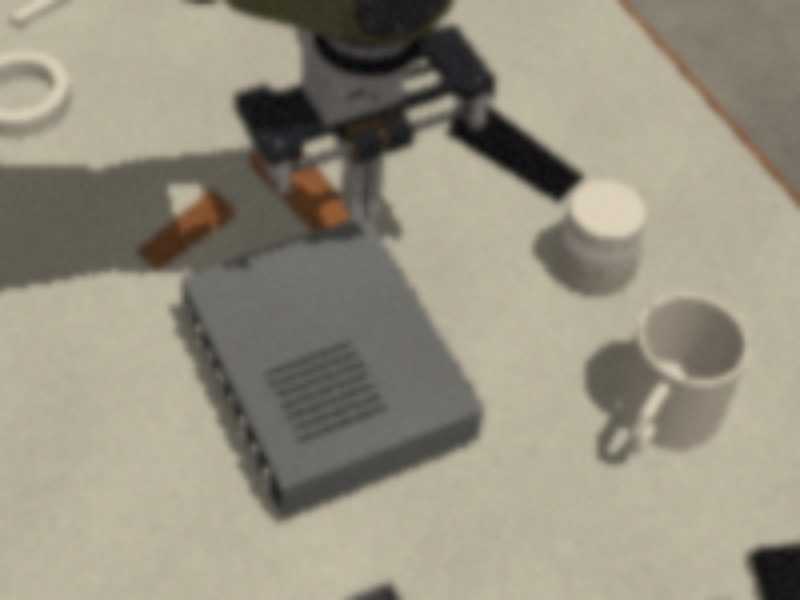

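The crop shows the fingers at (362,190) going down behind the amp's +y top edge, not onto its top. I'll check the projections.

```bash
python3 - <<'E'
from h import *
def proj(c,P):
    q=rot(c).T@(np.array(P,float)-np.array(c["origin"]));return (c["cx"]+c["fx"]*q[0]/q[2],c["cy"]+c["fy"]*q[1]/q[2])
s=manip.read_state();print(s["eef_pos"],s["eef_rot"])
for n in("side","scene"):
    c=get_calibration(n);print(n,"tcp px",proj(c,s["eef_pos"]),"crop",[4*(a-b) for a,b in zip(proj(c,s["eef_pos"]),(180,150))])
    p,d=camera(n);W=cloud(c,d)
    if n=="scene": cv2.imwrite("pics/scene1.png",cv2.resize(p[100:250,150:350,::-1],(800,600)))
    t=((abs(W[...,2]-59)<3.5)&(abs(W[...,0]-506)<90)&(abs(W[...,1]+133)<115)).astype(np.uint8)
    Q=W[t>0]; print(np.percentile(Q[:,0],[1,99]),np.percentile(Q[:,1],[1,99]))
    for v in np.array([[x,y,60] for x in(426,585) for y in(-33,-233)]): print(v,np.round(proj(c,v)))
E
```

```text
[568.06224624 -53.96756413  53.86633616] [ 3.14158247e+00 -1.47683742e-06  1.57084755e+00]
side tcp px (np.float64(269.0285226710365), np.float64(209.48800287779525)) crop [np.float64(356.11409068414605), np.float64(237.952011511181)]
[425.181229   581.91988291] [-232.21735781  -36.81964626]
[426 -33  60] [225. 218.]
[ 426 -233   60] [251. 271.]
[585 -33  60] [271. 202.]
[ 585 -233   60] [301. 251.]
scene tcp px (np.float64(236.0699522160091), np.float64(174.20966619380337)) crop [np.float64(224.27980886403645), np.float64(96.83866477521349)]
[429.37831279 586.49811394] [-185.71628437  -31.87918152]
[426 -33  60] [281. 156.]
[ 426 -233   60] [241. 118.]
[585 -33  60] [235. 180.]
[ 585 -233   60] [197. 139.]
```

View pics/scene1.png

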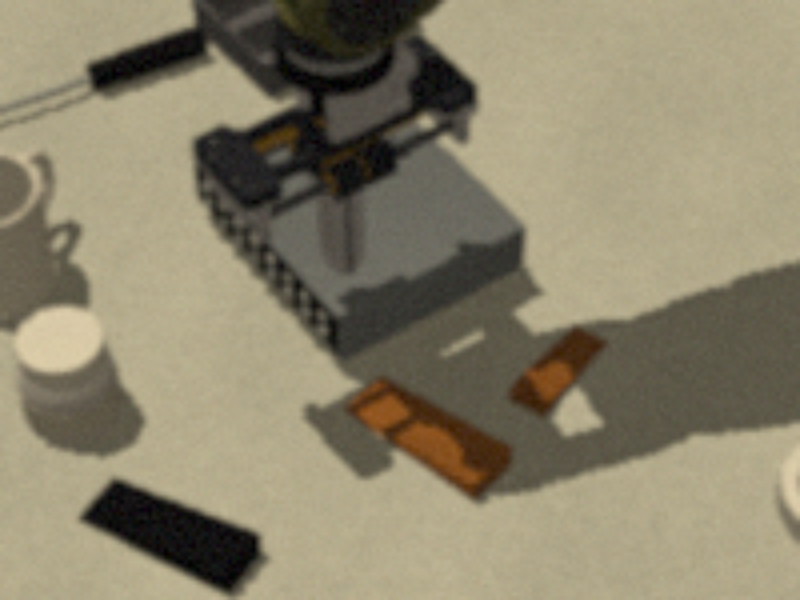

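```bash
python3 - <<'E'
from h import *
for n,us,vs in(("scene",(236,240),range(156,188,2)),("side",(268,271),range(192,222,2))):
    c=get_calibration(n);p,d=camera(n);W=cloud(c,d);s=manip.read_state()
    for u in us:
        print(n,u)
        for v in vs: print(v,W[v,u].round().astype(int).tolist(),p[v,u].tolist(),end=" | ")
        print()
print(s["wrist_force"],s["clock"],s["moment"],s["effort"][:3],s["joints"])
E
```

```text
scene 236
156 [571, -46, 135] [64, 62, 58] | 158 [569, -50, 123] [69, 64, 61] | 160 [570, -49, 116] [71, 66, 60] | 162 [571, -47, 111] [66, 63, 52] | 164 [573, -45, 106] [71, 69, 62] | 166 [571, -47, 95] [76, 71, 63] | 168 [573, -45, 90] [90, 86, 76] | 170 [562, -62, 60] [113, 112, 102] | 172 [567, -56, 60] [103, 100, 89] | 174 [571, -50, 60] [63, 57, 55] | 176 [574, -45, 58] [73, 71, 65] | 178 [579, -38, 60] [84, 81, 74] | 180 [584, -31, 61] [54, 54, 46] | 182 [583, -33, 50] [53, 56, 49] | 184 [581, -35, 39] [55, 60, 52] | 186 [584, -32, 35] [57, 56, 52] | 
scene 240
156 [560, -44, 130] [88, 85, 78] | 158 [560, -43, 123] [90, 85, 73] | 160 [557, -48, 109] [86, 81, 75] | 162 [558, -47, 103] [92, 87, 79] | 164 [560, -45, 98] [94, 87, 84] | 166 [543, -71, 57] [105, 99, 91] | 168 [548, -64, 57] [112, 109, 100] | 170 [552, -59, 57] [113, 108, 102] | 172 [555, -54, 55] [66, 64, 55] | 174 [561, -45, 58] [60, 55, 54] | 176 [565, -39, 58] [56, 55, 49] | 178 [568, -34, 56] [57, 56, 54] | 180 [568, -35, 46] [58, 58, 56] | 182 [569, -34, 40] [53, 52, 48] | 184 [569, -34, 32] [55, 53, 50] | 186 
[... 657 characters left out ...]
 196 [568, -64, 130] [67, 63, 62] | 198 [570, -61, 117] [69, 66, 64] | 200 [569, -62, 109] [75, 69, 67] | 202 [569, -63, 101] [88, 84, 81] | 204 [571, -60, 87] [94, 90, 85] | 206 [579, -46, 57] [110, 109, 106] | 208 [574, -55, 60] [106, 105, 101] | 210 [571, -63, 60] [115, 114, 109] | 212 [568, -68, 58] [113, 112, 108] | 214 [564, -76, 59] [113, 113, 109] | 216 [560, -85, 61] [114, 112, 109] | 218 [558, -90, 58] [110, 109, 105] | 220 [554, -97, 59] [111, 110, 106] | 
[ 0.21477481 -0.15069606  0.3673161 ] 5.7 [-0.05170258  0.10254821 -0.05728565] [ 1.69103096e-03 -5.87564206e+01 -3.15476382e+01] [-1.58892647e-01  4.66470439e-01  1.58177576e+00 -1.58185363e-05
  1.09330256e+00 -1.59041191e-01]
```

Depth in both views puts the visible fingertip near z≈85, about 30 mm above the reported TCP, with the amp untouched and level. I'll keep going down in small steps, watching the force.

>>> jog_arm(
  plan=[0,0,-0.002,0,0,0,0,0,-0.004,0,0,0,0,0,-0.006,0,0,0,0,0,-0.008,0,0,0,0,0,-0.01,0,0,0,0,0,-0.01,0,0,0],
)

```text
clock: 6.3
eef_pos: [567.9, -53.9, 43.5]
eef_rot: [-3.141, -0.0, 1.571]
wrist_force: [-0.1, 0.1, 0.7]
finger_gap: 1.0
finger_force: 0.0
```

```bash
python3 - <<'E'
from h import *
c=get_calibration("scene");p,d=camera("scene");W=cloud(c,d);s=manip.read_state()
print(s["eef_pos"],s["wrist_force"])
for u in(236,237): print([ (v,W[v,u].round().astype(int).tolist()) for v in range(160,182,2)])
c=get_calibration("wrist");print(c["origin"])
E
```

```text
[567.98455467 -53.95540512  43.68734056] [-0.14085876  0.54921236  0.23669862]
[(160, [571, -47, 119]), (162, [572, -46, 112]), (164, [572, -46, 105]), (166, [574, -43, 100]), (168, [573, -46, 90]), (170, [573, -46, 81]), (172, [565, -58, 57]), (174, [570, -52, 58]), (176, [575, -44, 60]), (178, [578, -39, 58]), (180, [581, -35, 56])]
[(160, [569, -45, 119]), (162, [571, -43, 114]), (164, [569, -45, 103]), (166, [569, -46, 95]), (168, [569, -47, 86]), (170, [567, -49, 75]), (172, [564, -55, 60]), (174, [568, -50, 58]), (176, [573, -42, 60]), (178, [578, -35, 62]), (180, [579, -33, 56])]
[567.93177301  25.16657563 255.85740007]
```

>>> jog_arm(
  plan=[0,0,-0.002,0,0,0,0,0,-0.004,0,0,0,0,0,-0.006,0,0,0,0,0,-0.008,0,0,0,0,0,-0.008,0,0,0],
)

```text
clock: 6.85
eef_pos: [567.9, -53.9, 35.5]
eef_rot: [-3.141, -0.0, 1.571]
wrist_force: [0.5, 0.2, 0.4]
finger_gap: 0.5
finger_force: 0.0
```

>>> jog_arm(
  plan=[0,0,-0.001,0,0,0,0,0,-0.002,0,0,0,0,0,-0.002,0,0,0],
)

```text
clock: 7.15
eef_pos: [568.0, -53.9, 33.8]
eef_rot: [-3.141, -0.0, 1.571]
wrist_force: [0.1, -0.7, 0.1]
finger_gap: 0.6
finger_force: 0.0
```

>>> jog_arm(
  plan=[0,0,-0.001,0,0,0,0,0,-0.002,0,0,0,0,0,-0.002,0,0,0],
)

```text
clock: 7.45
eef_pos: [568.0, -53.9, 31.7]
eef_rot: [-3.141, -0.0, 1.571]
wrist_force: [-0.1, -0.0, -0.2]
finger_gap: 0.1
finger_force: 0.0
```

>>> jog_arm(
  plan=[0,0,-0.001,0,0,0,0,0,-0.002,0,0,0,0,0,-0.002,0,0,0],
)

```text
clock: 7.75
eef_pos: [568.0, -53.9, 29.7]
eef_rot: [-3.141, -0.0, 1.571]
wrist_force: [0.8, -0.7, -0.1]
finger_gap: 0.7
finger_force: 0.0
```

>>> jog_arm(
  plan=[0,0,-0.001,0,0,0,0,0,-0.002,0,0,0,0,0,-0.002,0,0,0],
)

```text
clock: 8.05
eef_pos: [568.0, -53.9, 27.7]
eef_rot: [-3.141, -0.0, 1.571]
wrist_force: [0.5, -0.2, -0.3]
finger_gap: 0.6
finger_force: 0.0
```

>>> jog_arm(
  plan=[0,0,-0.001,0,0,0,0,0,-0.001,0,0,0,0,0,-0.001,0,0,0],
)

```text
clock: 8.35
eef_pos: [568.1, -54.0, 26.8]
eef_rot: [-3.142, 0.0, 1.571]
wrist_force: [0.8, 0.4, -0.4]
finger_gap: 0.6
finger_force: 0.0
```

>>> jog_arm(
  plan=[0,0,-0.001,0,0,0,0,0,-0.001,0,0,0,0,0,-0.001,0,0,0],
)

```text
clock: 8.65
eef_pos: [568.2, -53.9, 26.0]
eef_rot: [3.141, 0.0, 1.571]
wrist_force: [0.1, 0.5, 1.4]
finger_gap: 0.1
finger_force: 0.7
```

>>> jog_arm(
  plan=[0,0,-0.001,0,0,0,0,0,-0.001,0,0,0,0,0,-0.001,0,0,0],
)

```text
clock: 8.95
eef_pos: [568.4, -53.9, 25.1]
eef_rot: [3.141, -0.0, 1.571]
wrist_force: [1.9, 1.0, 4.2]
finger_gap: 0.7
finger_force: 1.9
```

>>> jog_arm(
  plan=[0,0,-0.001,0,0,0,0,0,-0.002,0,0,0,0,0,-0.002,0,0,0],
)

```text
clock: 9.25
eef_pos: [568.0, -54.0, 22.7]
eef_rot: [-3.141, 0.0, 1.571]
wrist_force: [2.2, 0.4, 3.0]
finger_gap: 0.4
finger_force: 1.6
```

>>> jog_arm(
  plan=[0,0,-0.001,0,0,0,0,0,-0.002,0,0,0,0,0,-0.002,0,0,0],
)

```text
clock: 9.55
eef_pos: [568.0, -54.0, 20.7]
eef_rot: [-3.141, 0.0, 1.571]
wrist_force: [1.7, 0.6, 3.1]
finger_gap: 0.7
finger_force: 1.6
```

>>> jog_arm(
  plan=[0,0,-0.0005,0,0,0,0,0,-0.001,0,0,0,0,0,-0.001,0,0,0],
)

```text
clock: 9.85
eef_pos: [568.1, -54.0, 19.8]
eef_rot: [-3.142, -0.0, 1.571]
wrist_force: [1.6, 0.8, 2.7]
finger_gap: 0.2
finger_force: 1.7
```

>>> jog_arm(
  plan=[0,0,-0.0005,0,0,0,0,0,-0.001,0,0,0,0,0,-0.001,0,0,0],
)

```text
clock: 10.15
eef_pos: [568.0, -54.0, 18.7]
eef_rot: [-3.141, 0.0, 1.571]
wrist_force: [2.3, 0.8, 3.1]
finger_gap: -0.0
finger_force: 1.6
```

>>> jog_arm(
  plan=[0,0,-0.0005,0,0,0,0,0,-0.001,0,0,0,0,0,-0.001,0,0,0],
)

```text
clock: 10.45
eef_pos: [568.0, -54.0, 17.8]
eef_rot: [-3.142, -0.0, 1.571]
wrist_force: [1.7, 1.0, 4.0]
finger_gap: 0.7
finger_force: 1.7
```

>>> jog_arm(
  plan=[0,0,-0.0005,0,0,0,0,0,-0.001,0,0,0,0,0,-0.001,0,0,0],
)

```text
clock: 10.75
eef_pos: [568.3, -53.9, 17.3]
eef_rot: [3.141, 0.0, 1.571]
wrist_force: [-0.5, 2.3, 8.5]
finger_gap: -0.0
finger_force: 4.3
```

Felt it: contact at TCP z≈26.2, about 3 N while rocking, then a hard stop at ≈17.7. So the foot gap is about 8.5 mm, and the true fingertip sits about 34 mm above the reported TCP. Let it back up gently.

>>> jog_arm(
  plan=[0,0,0.001,0,0,0,0,0,0.002,0,0,0,0,0,0.003,0,0,0,0,0,0.004,0,0,0,0,0,0.005,0,0,0,0,0,0.006,0,0,0,0,0,0.007,0,0,0,0,0,0.008,0,0,0,0,0,0.009,0,0,0,0,0,0.01,0,0,0,0,0,0.012,0,0,0,0,0,0.02,0,0,0,0,0,0.05,0,0,0,0,0,0.055,0,0,0,0,0,0.055,0,0,0],
)

```text
clock: 12.25
eef_pos: [568.6, -54.0, 72.9]
eef_rot: [3.139, 0.0, 1.571]
wrist_force: [-0.3, -0.1, -0.3]
finger_gap: 0.7
finger_force: 0.0
```

>>> jog_arm(
  plan=[-0.02,0.05,0,0,0,0,-0.04,0.1,0,0,0,0,-0.053,0.146,0,0,0,0,-0.053,0.146,-0.03,0,0,0,-0.053,0.146,-0.06,0,0,0,-0.053,0.146,-0.08,0,0,0,-0.053,0.146,-0.08,0,0,0,-0.053,0.146,-0.08,0,0,0],
)

```text
clock: 13.05
eef_pos: [514.9, 92.0, -8.2]
eef_rot: [-3.141, 0.0, 1.571]
wrist_force: [-0.2, 0.6, 0.7]
finger_gap: 0.4
finger_force: 0.0
```

```bash
python3 - <<'E'
from h import *
s=manip.read_state();print(s["clock"],s["eef_pos"],s["wrist_force"])
c=get_calibration("wrist");p,d=camera("wrist");np.savez("w2.npz",p=p,d=d);wedge(p,c)
W=cloud(get_calibration("side"),camera("side")[1]);m=(abs(W[...,2]-59)<4)&(abs(W[...,0]-506)<90)&(abs(W[...,1]+133)<115);Q=W[m];print("amp",np.percentile(Q[:,0],[1,99]),np.percentile(Q[:,1],[1,99]))
W=cloud(get_calibration("scene"),camera("scene")[1])
m=(abs(W[...,0]-515)<25)&(abs(W[...,1]-92)<25)&(W[...,2]>8)&(W[...,2]<90);print("tip z",np.percentile(W[m][:,2],[1,5,20]) if m.any() else None)
cv2.imwrite("pics/w2.png",p[:,:,::-1])
E
```

```text
13.05 [514.88272691  91.96326388  -8.21019359] [-0.21594092  0.64463113  0.71558348]
wedge px [[336.0, 196.0], [283.0, 203.0], [343.0, 249.0], [290.0, 256.0]] heel [[571.7, 112.7], [533.8, 107.2]] thin [[587.4, 59.9], [543.1, 53.1]] hc [552.7 109.9] tc [565.3  56.5] ang off -y 0.231
amp [425.14558812 581.65452579] [-232.33285487  -36.76276829]
tip z [18.20275932 30.26359608 42.03365147]
```

View pics/w2.png

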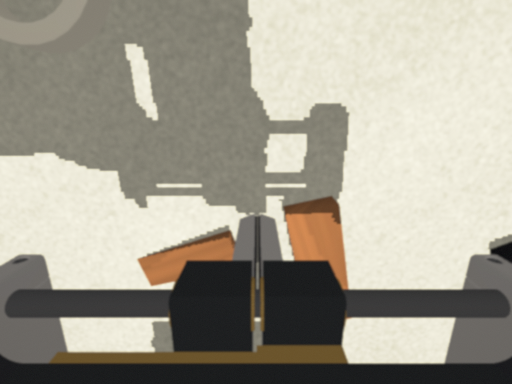

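Wrist view: fingertip end at (257,215), between the small wedge's tip (235,235) and the big wedge's heel (285,205). The amp is unchanged. I'll lower the finger and nudge the heel end in +x to straighten the wedge.

>>> jog_arm(
  plan=[0,0,-0.006,0,0,0,0,0,-0.012,0,0,0,0,0,-0.018,0,0,0,0.005,0,-0.018,0,0,0,0.008,0,-0.018,0,0,0,0.011,0,-0.018,0,0,0,0.014,0,-0.018,0,0,0,0.017,0,-0.018,0,0,0,0.02,0,-0.018,0,0,0,0.02,0,-0.018,0,0,0],
)

```text
clock: 14.2
eef_pos: [535.4, 92.0, -26.1]
eef_rot: [3.141, -0.0, 1.571]
wrist_force: [0.3, 0.2, 0.4]
finger_gap: 0.5
finger_force: 0.0
```

```bash
cat >> h.py <<'E'
def wedge2(n="scene"):
    c=get_calibration(n);p,d=camera(n);W=cloud(c,d)
    hsv=cv2.cvtColor(p,cv2.COLOR_RGB2HSV)
    m=((hsv[...,0]<18)&(hsv[...,1]>110)&(hsv[...,2]>40)&(W[...,0]>525)&(W[...,0]<640)&(W[...,1]>-60)&(W[...,1]<135))
    v,u=np.nonzero(m);Q=np.array([ray(c,(a,b),max(0,W[b,a,2])) for a,b in zip(u,v)])
    # centreline: mean x per y bin
    ys=np.arange(-60,130,10);L=[(y+5,Q[k,0].min(),Q[k,0].max()) for y in ys for k in[(Q[:,1]>=y)&(Q[:,1]<y+10)] if k.sum()>8]
    L=np.array(L);f=np.polyfit(L[1:-1,0],(L[1:-1,1]+L[1:-1,2])/2,1)
    print(n,"y range",np.percentile(Q[:,1],[1,99]).round(),"ang",round(-f[0],3),"x at thin/heel",np.polyval(f,[Q[:,1].min(),Q[:,1].max()]).round(1));print(L.round().astype(int).tolist())
E
python3 - <<'E'
from h import *
s=manip.read_state();print(s["eef_pos"],s["wrist_force"],s["clock"]);wedge2()
E
```

```text
[535.43311481  92.02316861 -26.10519276] [0.25370147 0.22834564 0.36347947] 14.2
scene y range [-17. 126.] ang 0.005 x at thin/heel [585.3 584.6]
[[-15, 570, 597], [-5, 572, 598], [5, 574, 600], [15, 574, 598], [25, 573, 598], [35, 574, 598], [45, 576, 598], [55, 545, 618], [65, 544, 620], [75, 543, 618], [85, 549, 619], [95, 550, 618], [105, 564, 619], [125, 526, 620]]
```

```bash
sed -i 's/&(W\[...,1\]<135))/\&(W[...,1]<135)\&(W[...,2]<27)\&(W[...,2]>-4))/' h.py; python3 - <<'E'
from h import *
wedge2();wedge2("side")
p,d=camera("scene");cv2.imwrite("pics/s3.png",cv2.resize(p[130:250,200:360,::-1],(800,600)))
E
```

```text
scene y range [-17. 102.] ang 0.208 x at thin/heel [591.9 566.5]
[[-15, 566, 599], [-5, 571, 599], [5, 573, 599], [15, 573, 599], [25, 573, 598], [35, 577, 597], [45, 574, 598], [55, 545, 596], [65, 543, 595], [75, 543, 594], [85, 549, 594], [95, 550, 592], [105, 564, 592]]
side y range [ 6. 96.] ang 0.081 x at thin/heel [575.8 568. ]
[[5, 558, 591], [15, 556, 594], [25, 556, 592], [35, 555, 592], [45, 553, 591], [55, 553, 589], [65, 552, 590], [75, 550, 590], [85, 549, 589], [95, 555, 588]]
```

View pics/s3.png

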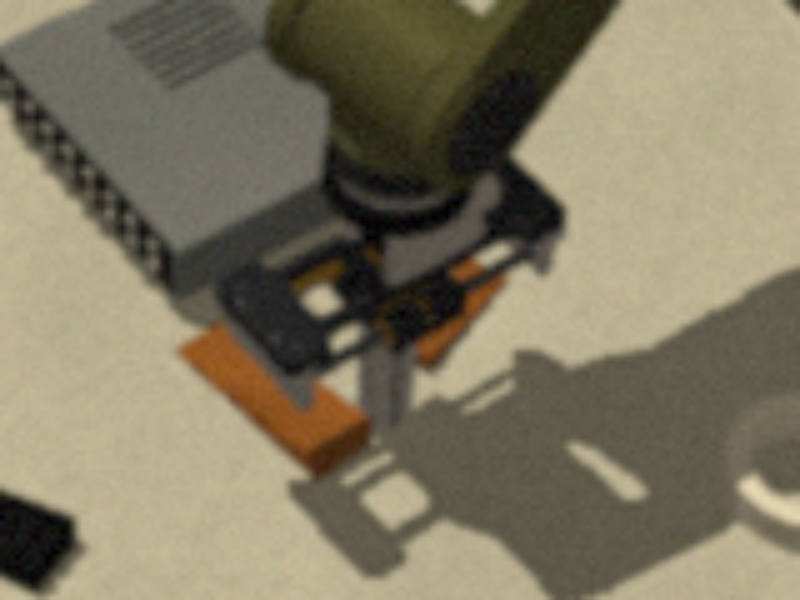

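The crop shows the finger against the wedge's −x side near the heel (380,415), and the wedge now nearly straight (about 0.08 rad left). 6 mm more, then back off and go behind the heel.

>>> jog_arm(
  plan=[0.003,0,0,0,0,0,0.006,0,0,0,0,0,0.006,0,0,0,0,0,-0.006,0,0,0,0,0,-0.01,0,0.01,0,0,0,-0.01,0.02,0.035,0,0,0,0.015,0.04,0.04,0,0,0,0.04,0.05,0.04,0,0,0,0.04,0.05,0.04,0,0,0],
)

```text
clock: 15.3
eef_pos: [577.4, 143.2, 15.1]
eef_rot: [3.139, -0.001, 1.572]
wrist_force: [-0.4, 0.5, -0.5]
finger_gap: 0.3
finger_force: 0.0
```

```bash
python3 - <<'E'
from h import *
s=manip.read_state();print(s["eef_pos"],s["wrist_force"],s["clock"]);wedge2();wedge2("side")
E
```

```text
[577.36878293 143.20391201  15.05402682] [-0.43173984  0.48457189 -0.51227994] 15.3
scene y range [-20. 100.] ang -3.357 x at thin/heel [216.  622.6]
[[-15, 586, 599], [85, 558, 583], [95, 563, 597]]
side y range [ 5. 95.] ang 0.036 x at thin/heel [575.8 572.5]
[[5, 558, 591], [15, 559, 593], [25, 556, 594], [35, 556, 593], [45, 556, 593], [55, 556, 592], [65, 555, 592], [75, 555, 592], [85, 555, 591], [95, 558, 590]]h.py:33: RankWarning: Polyfit may be poorly conditioned
  L=np.array(L);f=np.polyfit(L[1:-1,0],(L[1:-1,1]+L[1:-1,2])/2,1)
```

>>> jog_arm(
  plan=[0,-0.005,-0.015,0,0,0,0,-0.01,-0.03,0,0,0,0,-0.01,-0.039,0,0,0,0,-0.015,-0.039,0,0,0,0,-0.022,-0.039,0,0,0,0,-0.027,-0.039,0,0,0,0,-0.03,-0.039,0,0,0,-0.001,-0.035,-0.039,0,0,0,-0.001,-0.04,-0.039,0,0,0,-0.002,-0.045,-0.039,0,0,0,-0.002,-0.045,-0.039,0,0,0],
  claw=0.01,
)

```text
clock: 16.5
eef_pos: [573.0, 96.4, -25.1]
eef_rot: [-3.141, 0.0, 1.57]
wrist_force: [-0.5, 0.6, 0.3]
finger_gap: 9.8
finger_force: 0.0
```

```bash
python3 - <<'E'
from h import *
s=manip.read_state();print(s["eef_pos"],s["wrist_force"],s["finger_gap"]);wedge2("side")
c=get_calibration("wrist");p,d=camera("wrist");wedge(p,c);cv2.imwrite("pics/w3.png",p[:,:,::-1])
E
```

```text
[572.96037495  96.42930484 -25.11916043] [-0.54789041  0.58395601  0.2509949 ] 9.825073408489564
side y range [ 4. 86.] ang -0.012 x at thin/heel [570.8 571.8]
[[5, 554, 591], [15, 552, 589], [25, 552, 590], [35, 553, 590], [45, 552, 591], [55, 553, 590], [65, 552, 590], [75, 553, 590], [85, 553, 584]]
wedge px [[249.0, 235.0], [266.0, 235.0], [266.0, 249.0], [249.0, 249.0]] heel [[567.4, 95.0], [579.0, 95.0]] thin [[579.8, 73.9], [566.7, 73.9]] hc [573.2  95. ] tc [573.2  73.9] ang off -y 0.001
```

View pics/w3.png

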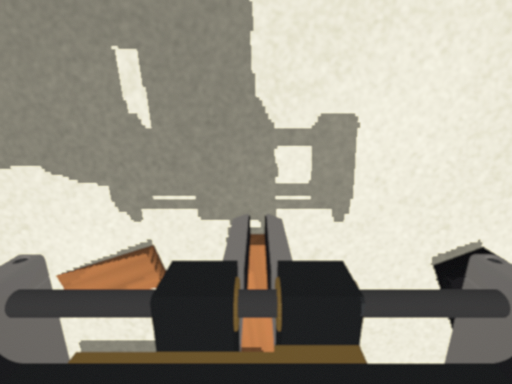

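Wrist view: both fingertips, (240,225) and (272,225), bear on the heel, with the wedge straight between them. I'll push on with a slight −x drift.

>>> jog_arm(
  plan=[-0.001,-0.006,0,0,0,0,-0.002,-0.012,0,0,0,0,-0.003,-0.018,0,0,0,0,-0.004,-0.024,0,0,0,0,-0.005,-0.03,0,0,0,0,-0.006,-0.035,0,0,0,0,-0.006,-0.04,0,0,0,0,-0.006,-0.045,0,0,0,0,-0.006,-0.045,0,0,0,0],
)

```text
clock: 17.5
eef_pos: [567.1, 51.4, -25.2]
eef_rot: [-3.142, 0.0, 1.57]
wrist_force: [0.4, 0.2, -0.2]
finger_gap: 9.7
finger_force: 0.0
```

```bash
python3 - <<'E'
from h import *
F=[]
for n in("side","scene"): wedge2(n);s=manip.read_state();F.append(s["wrist_force"])
print(s["eef_pos"],np.mean(F,0),s["clock"])
E
```

```text
side y range [-3. 40.] ang 0.002 x at thin/heel [565.6 565.5]
[[5, 547, 584], [15, 547, 585], [25, 547, 584], [35, 547, 584]]
scene y range [-40.  43.] ang -0.312 x at thin/heel [561.7 588.2]
[[-5, 556, 572], [15, 569, 589], [25, 574, 590], [35, 582, 589]]
[567.08728786  51.98015768 -25.16242546] [-0.13550032 -0.34631289 -0.20793527] 17.6
```

Square and on line (x≈567). Creep in.

>>> jog_arm(
  plan=[0,-0.002,0,0,0,0,0,-0.004,0,0,0,0,0,-0.006,0,0,0,0,0,-0.008,0,0,0,0,0,-0.01,0,0,0,0,0,-0.01,0,0,0,0],
)

```text
clock: 18.2
eef_pos: [567.1, 41.8, -25.2]
eef_rot: [-3.142, 0.0, 1.571]
wrist_force: [0.5, 0.7, 0.3]
finger_gap: 9.9
finger_force: 0.0
```

>>> jog_arm(
  plan=[0,-0.001,0,0,0,0,0,-0.002,0,0,0,0,0,-0.003,0,0,0,0,0,-0.003,0,0,0,0],
)

```text
clock: 18.6
eef_pos: [567.1, 38.9, -25.2]
eef_rot: [-3.142, 0.0, 1.571]
wrist_force: [-0.2, -0.3, -0.1]
finger_gap: 10.2
finger_force: 0.0
```

>>> jog_arm(
  plan=[0,-0.001,0,0,0,0,0,-0.002,0,0,0,0,0,-0.002,0,0,0,0],
)

```text
clock: 18.9
eef_pos: [567.1, 36.9, -25.1]
eef_rot: [3.142, -0.0, 1.571]
wrist_force: [0.2, -0.0, 0.3]
finger_gap: 10.2
finger_force: 0.0
```

>>> jog_arm(
  plan=[0,-0.001,0,0,0,0,0,-0.002,0,0,0,0,0,-0.002,0,0,0,0],
)

```text
clock: 19.2
eef_pos: [567.1, 34.9, -25.2]
eef_rot: [-3.142, 0.0, 1.571]
wrist_force: [-1.1, 0.5, 0.1]
finger_gap: 10.4
finger_force: 0.0
```

>>> jog_arm(
  plan=[0,-0.001,0,0,0,0,0,-0.002,0,0,0,0,0,-0.002,0,0,0,0],
)

```text
clock: 19.5
eef_pos: [567.1, 33.0, -25.1]
eef_rot: [3.142, -0.0, 1.571]
wrist_force: [0.4, 0.6, 0.3]
finger_gap: 10.0
finger_force: 0.2
```

>>> jog_arm(
  plan=[0,-0.001,0,0,0,0,0,-0.001,0,0,0,0],
)

```text
clock: 19.7
eef_pos: [567.1, 32.1, -25.1]
eef_rot: [3.142, -0.0, 1.571]
wrist_force: [-0.1, 2.4, 0.5]
finger_gap: 10.2
finger_force: 0.8
```

>>> jog_arm(
  plan=[0,-0.001,0,0,0,0,0,-0.001,0,0,0,0],
)

```text
clock: 19.9
eef_pos: [567.0, 31.1, -25.2]
eef_rot: [-3.142, -0.0, 1.571]
wrist_force: [-0.4, 3.3, -0.4]
finger_gap: 10.3
finger_force: 1.3
```

>>> jog_arm(
  plan=[0,-0.001,0,0,0,0,0,-0.001,0,0,0,0],
)

```text
clock: 20.1
eef_pos: [567.1, 30.1, -25.2]
eef_rot: [-3.142, -0.0, 1.571]
wrist_force: [0.5, 3.3, -0.4]
finger_gap: 10.2
finger_force: 1.9
```

>>> jog_arm(
  plan=[0,-0.001,0,0,0,0,0,-0.001,0,0,0,0],
)

```text
clock: 20.3
eef_pos: [567.0, 29.1, -25.2]
eef_rot: [-3.142, -0.0, 1.571]
wrist_force: [0.6, 3.3, -0.9]
finger_gap: 9.8
finger_force: 2.1
```

```bash
cat >> h.py <<'E'
def amp():
    for n in("side","scene"):
        c=get_calibration(n);W=cloud(c,camera(n)[1]);m=(abs(W[...,2]-59)<4)&(abs(W[...,0]-506)<90)&(abs(W[...,1]+133)<115);Q=W[m]
        A=np.c_[Q[:,:2]-[506,-133],np.ones(len(Q))];k=(abs(A[:,0])<70)&(abs(A[:,1])<90)
        print(n,np.percentile(Q[:,0],[1,99]).round(1),np.percentile(Q[:,1],[1,99]).round(1),"plane",np.linalg.lstsq(A[k],Q[k,2],rcond=None)[0].round(4))
E
python3 - <<'E'
from h import *
amp();s=manip.read_state();print(s["eef_pos"],s["wrist_force"],s["clock"])
E
```

```text
side [425.2 581.3] [-232.6  -36.3] plane [1.00000e-03 1.40000e-03 5.89895e+01]
scene [488.9 587.1] [-231.5  -65.4] plane [1.10000e-03 4.00000e-03 5.92962e+01]
[567.04011768  29.06304088 -25.17136099] [-0.05163547  5.409721    0.68197967] 20.4
```

The push rose to 3–5 N, the amp hasn't shifted, and it is within a few mrad of level. I'll back off, close the fingers and go press the corner.

>>> jog_arm(
  plan=[0,0.005,0,0,0,0,0,0.015,0,0,0,0,0,0.025,0.02,0,0,0,0,0.025,0.06,0,0,0,0,0.02,0.085,0,0,0,0,-0.02,0.085,0,0,0,0,-0.06,0.085,0,0,0,0,-0.082,0.08,0,0,0,0,-0.082,0.065,0,0,0,0,-0.082,0.057,0,0,0,0,-0.082,0.054,0,0,0,0,-0.082,0.054,0,0,0,0,-0.082,0.054,0,0,0],
  claw=0,
)

```text
clock: 21.7
eef_pos: [567.3, -52.2, 29.1]
eef_rot: [3.141, 0.0, 1.572]
wrist_force: [0.1, -0.2, -1.3]
finger_gap: 0.7
finger_force: 0.0
```

```bash
python3 - <<'E'
from h import *
amp();wedge2("scene");wedge2("side");s=manip.read_state();print(s["eef_pos"],s["wrist_force"],s["clock"])
E
```

```text
side [424.9 581.4] [-232.1  -37. ] plane [2.00000e-03 2.00000e-04 5.90351e+01]
scene [430.5 586.6] [-230.3  -31.9] plane [-1.20000e-03 -1.60000e-03  5.93111e+01]
scene y range [-56.  21.] ang -0.051 x at thin/heel [565.2 569.3]
[[-35, 542, 590], [-25, 543, 589], [-15, 550, 589], [-5, 549, 590], [5, 540, 590], [15, 550, 591], [25, 553, 587]]Traceback (most recent call last):
  File "<stdin>", line 2, in <module>
  File "h.py", line 33, in wedge2
    L=np.array(L);f=np.polyfit(L[1:-1,0],(L[1:-1,1]+L[1:-1,2])/2,1)
                    ~~~~~~~~~~^^^^^^^^^^^^^^^^^^^^^^^^^^^^^^^^^^^^^
    raise TypeError("expected non-empty vector for x")
TypeError: expected non-empty vector for x
```

Wedge sits square at x≈567 and heel at y≈21, and the amp is level. Press now.

>>> jog_arm(
  plan=[0,0,-0.001,0,0,0,0,0,-0.002,0,0,0,0,0,-0.002,0,0,0],
)

```text
clock: 22.2
eef_pos: [567.0, -53.0, 26.7]
eef_rot: [-3.141, -0.0, 1.571]
wrist_force: [-0.4, -0.1, 0.3]
finger_gap: 0.7
finger_force: 0.0
```

>>> jog_arm(
  plan=[0,0,-0.0005,0,0,0,0,0,-0.001,0,0,0,0,0,-0.001,0,0,0],
)

```text
clock: 22.5
eef_pos: [567.2, -53.0, 26.4]
eef_rot: [3.141, 0.0, 1.571]
wrist_force: [-2.2, 0.0, 6.5]
finger_gap: 0.8
finger_force: 3.4
```

>>> jog_arm(
  plan=[0,0,-0.0005,0,0,0,0,0,-0.001,0,0,0,0,0,-0.001,0,0,0],
)

```text
clock: 22.8
eef_pos: [567.4, -53.0, 26.2]
eef_rot: [3.141, 0.0, 1.571]
wrist_force: [-5.9, 1.1, 15.2]
finger_gap: 0.3
finger_force: 7.5
```

>>> jog_arm(
  plan=[-0.0003,0,0,0,0,0,-0.0003,0,0,0,0,0,-0.0003,0,0,0,0,0,-0.0003,0,0,0,0,0,-0.0003,0,0,0,0,0,-0.0003,0,0,0,0,0,-0.0003,0,0,0,0,0,-0.0003,0,0,0,0,0],
)

```text
clock: 23.6
eef_pos: [567.3, -53.0, 26.2]
eef_rot: [3.14, 0.0, 1.571]
wrist_force: [-4.9, 0.0, 13.8]
finger_gap: 0.4
finger_force: 7.0
```

```bash
python3 - <<'E'
from h import *
amp();wedge2("scene");s=manip.read_state();print(s["eef_pos"],s["wrist_force"],s["clock"])
p,d=camera("scene");cv2.imwrite("pics/fin.png",cv2.resize(p[100:250,150:350,::-1],(800,600)))
E
```

```text
side [425.  581.5] [-232.3  -37.2] plane [1.00000e-04 2.00000e-04 5.88852e+01]
scene [430.4 586.8] [-231.8  -32.1] plane [ 1.900e-03 -1.400e-03  5.919e+01]
scene y range [-54.  21.] ang -0.056 x at thin/heel [565.2 569.7]
[[-45, 542, 589], [-35, 542, 590], [-25, 542, 589], [-15, 550, 590], [-5, 549, 590], [5, 548, 590], [15, 546, 590], [25, 557, 588]]
[567.31879277 -52.96609703  26.23265905] [-5.70313511  1.61737804 14.04398987] 23.75
```

View pics/fin.png

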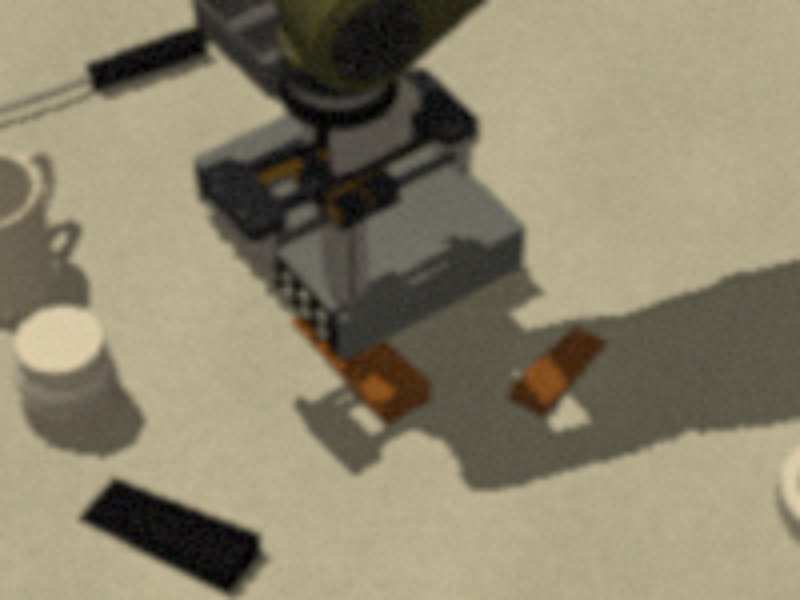

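The final view shows the fingertip pressing the corner at (345,290), the wedge square under the amp with its heel at (410,400), and the other things where they were. The press holds at about 14 N with no sinking and the amp is level, so I'm handing in.

```bash
python3 -c "
from cell import manip
print(manip.sign_off())"
```

```text
the job is handed in; nothing more can be done
None
```

The job is handed in at about 24 s: the short corner rocked about 8.5 mm when pressed and came back up, the wedge now sits squarely under that foot, and the amplifier stays level with the fingertip still pressing the corner at about 14 N.

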